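# Gauge the filler's offset lever and hold it level over the assembly stand

## Task

Pick up the cast offset lever by its balance point and check its square boss on the spring gauge: push the boss's end face (the one opposite the tail) gently and squarely against the pin so that the pin goes in about half way, back off, turn the lever a quarter turn and do the same with either side face of the boss. Then carry it to the assembly stand and finish while still holding it there, level and still, gripped at the balance point, with the bore straight above the post, the tail above the cradle, and about 30 mm of clear air between the post and the lever. Do not set it down on the stand or let go, and leave everything else on the bench where it is.

Things in the scene. Friction and masses are not known exactly. Their poses are not given: they have to be found in the camera images.
- lever: Loose cast-aluminium lever, 0.33 kg, 207 mm long, flat on the bench. Square boss 48 x 48 x 34 mm high with upright 22 mm bore; a bar 22 mm wide, 14 mm high (x 24 to 170, z 10 to 24 mm) runs to a round tail. Origin: centre of the boss's underside; x along the bar from boss to tail, z up. Boss end face x = -24 mm, side faces y = -24, +24 mm. At the start the tail points roughly to the robot.
- lever_tail (a point): Centre of the underside of the lever's round tail (26 mm diameter, 24 mm high), at lever x = 172, y = 0, z = 0 mm.
- lever_balance (a point): The lever's balance point, inside the bar at lever x = 52, y = 0, z = 17 mm, 28 mm from the boss's face; the same whatever the lever's mass.
- gauge: Spring gauge fixed on the bench: foot 80 x 70 mm, grey column and head block (x = -22 to +28 mm, 44 mm wide) with a small round dial on top, 141 mm high in all. Origin: centre of the foot's underside; z up. The pin sticks out of the head towards the gauge's -x, which faces roughly to the robot.
- gauge_tip (a point): Centre of the flat round anvil (20 mm diameter) at the end of the gauge's pin; 115 mm above the bench, at gauge x = -60 mm when the pin is out. It moves with the pin.
- gauge_pin (a joint): How far the gauge's pin is pushed in, in m: 0 out, 0.014 hard stop; it slides along the gauge's +x. Spring: 1.6 N at the start of travel, 4.4 N half way (7 mm), 7.2 N at the stop, and it returns by itself.
- stand: Stand fixed on the bench: white base 250 x 80 x 12 mm; near one end a steel post (44 mm wide shoulder up to 42 mm, then 18 mm wide up to 72 mm above the bench), near the other a white cradle block 42 mm high with two low cheeks up to 52 mm. Origin: at bench height under the post; x from post to cradle, z up; cradle centre at x = 172 mm. The cradle end points roughly to +y.
- post_top (a point): Centre of the top of the stand's post, 72 mm above the bench (the lever's bore belongs straight above it).
- cradle_top (a point): Centre of the cradle block's top between its cheeks, 42 mm above the bench, 172 mm from the post (the lever's tail belongs above it).
- fruit1: Bystander: loose pineapple half, 92 mm diameter, 65 mm high, cut face up. Origin under its centre.
- fruit2: Bystander: another such pineapple half.
- pipe_clamp: Bystander: loose steel pipe clamp, a ring 64 mm across and 14 mm high with a lug. Origin under its centre.
- ferrule: Bystander: loose steel pipe ferrule, 50 mm diameter, 36 mm high. Origin under its centre.
- gasket: Bystander: loose black rubber ring, 48 mm diameter, 6 mm high. Origin under its centre.
- spindle: Bystander: loose straight steel valve spindle lying down, 120 mm long along its x, 24 mm thick. Origin under its middle.
- spanner: Bystander: loose steel spanner lying down, 130 mm long along its x. Origin under its middle.
There are look-alikes about, which are no part of the job. What is meant by the lever is not orange or purple, and is the larger of those in its own colour.

How it is judged:
On the way, in this order (a step that is already met when the one before it is completed fails the run):
1. the boss's end face, square on, pushes the gauge's pin in by more than 3 mm (value of joint gauge_pin above 0.003 m and contact force between lever and gauge above 0.5 N and z of gauge_tip in the frame of lever between 0 and 0.034 m and x of gauge_tip in the frame of lever below -0.018 m and angle between the x axis of lever and the x axis of gauge, either way round below 0.2 rad and y of gauge_tip in the frame of lever between -0.022 and 0.022 m), for 0.1 s.
2. the lever is backed off and the pin is out again (value of joint gauge_pin below 0.001 m and contact force between lever and gauge below 0.1 N), for 0.1 s.
3. turned a quarter, a side face of the boss, square on, pushes the pin in by more than 3 mm (value of joint gauge_pin above 0.003 m and contact force between lever and gauge above 0.5 N and z of gauge_tip in the frame of lever between 0 and 0.034 m and angle between the y axis of lever and the x axis of gauge, either way round below 0.2 rad and (y of gauge_tip in the frame of lever below -0.018 m or y of gauge_tip in the frame of lever above 0.018 m) and x of gauge_tip in the frame of lever between -0.022 and 0.022 m), for 0.1 s.
At the end, for the whole second after the job is handed in: Fingers hold the lever within 18 mm of its balance point, still, level within 4 degrees; bore within 12 mm of the post and tail within 18 mm of the cradle seen from above; underside 12 to 55 mm above the post top; touching neither stand nor gauge, pin out (horizontal distance between lever and post_top below 0.012 m and horizontal distance between lever_tail and cradle_top below 0.018 m and z of lever in the frame of post_top between 0.012 and 0.055 m and angle between lever's own z axis and vertical below 0.07 rad and linear speed of lever below 0.02 m/s and angular speed of lever below 0.15 rad/s and contact force between lever and the fingers above 2 N and contact force between lever and stand below 0.05 N and contact force between lever and gauge below 0.05 N and x of the grasp point in the frame of lever between 0.034 and 0.07 m and value of joint gauge_pin below 0.001 m); the arm keeps its last pose, push and grip.
It fails at once if the lever is rammed against the gauge (more than 20 N) (contact force between lever and gauge above 20 N).
It fails at once if the lever is set on or knocked against the stand (more than 3 N) (contact force between lever and stand above 3 N).
It fails at once if another thing on the bench is moved by more than 25 mm (distance of any of fruit1, fruit2, pipe_clamp, ferrule, gasket, spindle, spanner from where it was at the start of the episode above 0.025 m).
It also fails if it takes over 64 s, if anything falls off the work surface, if the arm or the gripper's body presses on something with over 40 N, if the wrist force passes 120 N, or if a joint passes its speed limit or range.

## Robot

A 6-joint arm with a two-finger parallel gripper is mounted at the origin on the work surface. World frame = base frame: x ahead of the robot, y to its left, z up, the work surface at z = 0. Lengths are in m, angles in rad, forces in N, time in s.
With the tool pointing down it reaches from about 0.375 to 0.9 m from the base axis. Payload 3.1 kg.
Tool frame: the origin (TCP) lies at the centre of the arm's flange, where the gripper is bolted on; the fingertips stand robot.tip_extent ahead of it and the grasp point (between the pads) lies 164 mm ahead of it (robot.tip_extent is the distance from the TCP to the fingertips, in m); z points along the fingers, y is the line along which they close (so a half turn about z gives the same grasp; the last joint's range is limited). The gripper opens to 87 mm and grips with 3 to 60 N. Pads are 19 mm wide; open, the fingers measure 117 mm over their backs; the gripper's body (75 mm by 190 mm) begins 51 mm behind the grasp point.
Start: joints at [1.165, 0.527, 1.433, -0, 1.181, -0.178], TCP at [0.141, 0.609, 0.405] pointing down, gripper open.
Joint ranges: [-3.08, 3.08], [-0.75, 2.2], [0.22, 2.44], [-1.43, 4.57], [0, 2.65], [-2.85, 2.85]. Speed limits (rad/s): [2.79, 2.79, 3.14, 3.14, 3.14, 3.14].

## Interface

Orientations are given as a unit quaternion [x, y, z, w].
In Python, from rig import get_obs, camera, hand_in, cut_out, robot gives the robot as it stands.
- The arm moves only by the tool step_arm, never from a script. Its argument "rows" is a list of rows, each a list of 6 numbers: the shift along the world's x, y, z in m, then the turn, a rotation vector about the world's x, y, z in degrees. A call has 1 to 12 rows; each row shifts and turns the commanded pose from where the row before left it; what a row does not reach is not made up. A row lasts 1/8 s, in which the tool goes at most 62.5 mm and 10.7 degrees, less where a joint would pass 70% of its speed; a pose out of reach is approached as far as the arm can. A call is refused whole if a number of a shift passes 0.0625 or a number of a turn 10.7, either way. A call with a gripper value outside its range is refused whole. "jaw" is the finger opening in m, from 0 to 0.087, set as the call begins (left out, the last holds). The fingers move at their own pace and stop on an object; "squeeze" is the grip in N (left out, the last holds). Time passes only in rows, so rows that do not move let the fingers close. It gives the time, the measured TCP pose, the force, the opening and the grip force at its end, in the units of the state.
- get_obs(): the state, without advancing time (a new reading comes with each control period).
- camera(name): name is "scene" or "side" or "wrist"; returns a dict with "pixels" (480x640x3 uint8, blue, green, red), "depth" (480x640 float32, m along the optical axis (not along the pixel's ray), 0 where there is no reading), "fov_y" (degrees; the focal length in pixels is half the picture's height over the tangent of half this angle, whatever the lens; pixels are square), "cx", "cy" (the principal point, pixels), "k1" (the pictures are not rectified: a ray, as slopes to the right and down, at radius r is drawn at 1 + k1 r^2 times it, then the intrinsics apply), "extrinsics" (4x4, takes a point from camera to world coordinates); the wrist camera has in their place "mount" (4x4, takes a point from camera to tool coordinates, whose origin is the TCP and whose axes are the flange's). Camera axes: x right, y up, looking along -z (the intrinsics and any distortion apply to the point x, -y, -z); pixel columns grow to the right and rows downward; lengths in m; the calibration is good to about 2 mm. A picture is of the moment at which its call begins: read the wrist's pose just before it.
- hand_in(): hands the job in; it is judged then, once.
Trained networks look in the newest picture that a camera, given by its name, has taken for a name from the list of things; names that differ only in an ending like _2 or _b are one class to them, and where a whole thing is asked for, a point or a joint stands for the part that bears it (a point fixed in the world has none). Each returns a list of dicts, best first, with "confidence" (0 to 1); they miss things now and then, are a little off and sometimes report something else, mostly with a low value. They report only what shows in the picture. A call takes as long as a camera call. They do not tell look-alikes from the thing itself.
- cut_out(label, camera): "region" (480x640 bool, what is visible of it) and "extent" ([centre column, centre row, width, height] in pixels, round what is visible of it).
The state is a dict: "time": time; "q": joint angles; "joint_velocities": joint speeds; "joint_torque": joint torques, N m; "position": TCP position; "tool_rot": TCP orientation; "ft_force": force on the tool from outside, world axes, zero at the start; "moment": the same for the moment, N m; "grip_width": finger opening in m; "grip_force": force on a finger pad.
Only numpy, scipy, OpenCV 4.12 (cv2) and the standard library are available. Lean on these libraries where they do the work, as an engineer would, in place of code of your own. Each camera call takes 0.05 s, during which the arm holds its last target. There are 200 camera calls.

## Working session

There is one attempt and no reset: what is moved stays moved. The work goes in short steps, Python scripts to look and compute and a tool call to move; the robot and the scene stay as the last step left them, time stands still between calls to the robot, and variables do not carry over. Pictures are saved under pics/ and viewed, at most 10 in all, crops included, and the job is handed in when it is done.

Besides the shell and the picture viewer there is one more tool, called as name(argument=value, ...), one argument or row to a line, values as JSON. step_arm: Moves the arm, as the interface text tells. Its arguments: {"type":"object","properties":{"rows":{"type":"array"},"jaw":{"type":"number"},"squeeze":{"type":"number"}},"required":["rows"]}

```bash
ls; mkdir -p pics; cat > h.py <<'E'
import numpy as np, cv2
from rig import get_obs, camera, hand_in, cut_out, robot
from scipy.spatial.transform import Rotation as R
def K(c):
    f=240/np.tan(np.radians(c["fov_y"])/2); return np.array([[f,0,c["cx"]],[0,f,c["cy"]],[0,0,1.]]), np.array([c["k1"],0,0,0,0.])
def shot(name):
    o=get_obs(); c=camera(name)
    if name=="wrist":
        T=np.eye(4); T[:3,:3]=R.from_quat(o["tool_rot"]).as_matrix(); T[:3,3]=o["position"]; c["T"]=T@c["mount"]
    else: c["T"]=c["extrinsics"]
    return c
def cloud(c):
    k,d=K(c); v,u=np.mgrid[0:480,0:640]
    p=cv2.undistortPoints(np.stack([u,v],-1).reshape(-1,1,2).astype(float),k,d).reshape(480,640,2)
    z=c["depth"]; P=np.stack([p[...,0]*z,-p[...,1]*z,-z],-1)@c["T"][:3,:3].T+c["T"][:3,3]
    P[z==0]=np.nan; return P
def ray(c,uv):
    k,d=K(c); p=cv2.undistortPoints(np.array(uv,float).reshape(-1,1,2),k,d).reshape(-1,2)
    return c["T"][:3,3], np.c_[p[:,0],-p[:,1],-np.ones(len(p))]@c["T"][:3,:3].T
def at_z(c,uv,z):
    o,r=ray(c,uv); return o+r*((z-o[2])/r[:,2])[:,None]
def proj(c,P):
    k,d=K(c); Q=(np.atleast_2d(P)-c["T"][:3,3])@c["T"][:3,:3]
    return cv2.projectPoints(Q*[1,-1,-1],np.zeros(3),np.zeros(3),k,d)[0].reshape(-1,2)
E
python3 - <<'E'
from h import *
o=get_obs(); print(o, robot.tip_extent)
for n in ["scene","side","wrist"]:
    c=shot(n); cv2.imwrite(f"pics/{n}0.png",c["pixels"]); P=cloud(c)
    print(n,c["T"][:3,3],c["fov_y"],c["k1"])
    for l in ["lever","gauge","stand","gauge_tip"]:
        for r in cut_out(l,n):
            m=r["region"]; print(" ",l,round(r["confidence"],2),np.round(r["extent"]),np.round(np.nanmedian(P[m],0),3),np.median(c["pixels"][m],0))
E
```

```text
pics
{'time': 0.0, 'q': array([ 1.16447508e+00,  5.28452869e-01,  1.43389149e+00, -2.21802486e-05,
        1.18143799e+00, -1.78496774e-01]), 'joint_velocities': array([-0.00043275, -0.00086205,  0.00068139, -0.00096808, -0.00079697,
       -0.0002611 ]), 'joint_torque': array([ 1.04007500e-03, -4.40048504e+01, -1.76588416e+01,  6.33240142e-02,
        5.81604440e-02, -1.65644879e-04]), 'position': array([0.14099398, 0.60853217, 0.40378284]), 'tool_rot': array([ 1.13661781e-01,  9.93518898e-01, -1.05132838e-03, -3.05779955e-04]), 'ft_force': array([-0.43834581, -0.07638537,  1.28399848]), 'moment': array([-0.0116342 , -0.01334731, -0.00407048]), 'grip_force': 0.0, 'grip_width': 0.08727221307275777} 0.1822
scene [1.24105762 0.0788333  1.12247949] 45.31234182088812 -0.034433555733911665
  lever 0.96 [225. 145.  20.  44.] [ 0.293 -0.344  0.017] [ 46.  133.5 241. ]
  lever 0.79 [155. 212.  73.  65.] [ 0.533 -0.457  0.023] [177.  66. 125.]
  lever 0.63 [233. 217.  22.  79.] [ 0.536 -0.258  0.025] [228. 225. 217.]
  lever 0.42 [282. 298.  41.  70.] [ 0.72  -0.087  0.056] [93. 87. 79.]
  ga
[... 360 characters left out ...]
1262198528157
  lever 0.96 [351. 230.  70.  15.] [ 0.505 -0.26   0.024] [173.5 169.5 157. ]
  lever 0.74 [354. 200.  57.  33.] [ 0.52  -0.453  0.024] [144.   68.5 103.5]
  lever 0.73 [379. 264.  16.  40.] [ 0.373 -0.076  0.02 ] [202. 199. 192.]
  lever 0.61 [426. 227.  51.  19.] [ 0.284 -0.347  0.016] [ 52. 101. 149.]
  gauge 0.93 [261. 238.  37.  51.] [ 0.694 -0.078  0.066] [93. 91. 85.]
  gauge 0.16 [352. 231.  68.  19.] [ 0.503 -0.26   0.024] [167.  161.  153.5]
  stand 0.96 [298. 369.  77. 107.] [0.482 0.302 0.013] [235. 240. 239.]
  gauge_tip 0.6 [274. 224.  16.   5.] [ 0.65  -0.088  0.118] [153. 152. 149.]
wrist [0.06301139 0.62752747 0.38487511] 62.001983334525896 -0.06805713414851602
```

View pics/scene0.png

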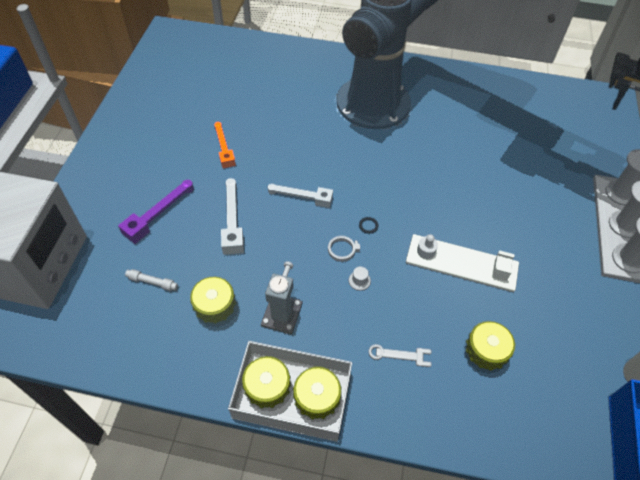

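View pics/side0.png

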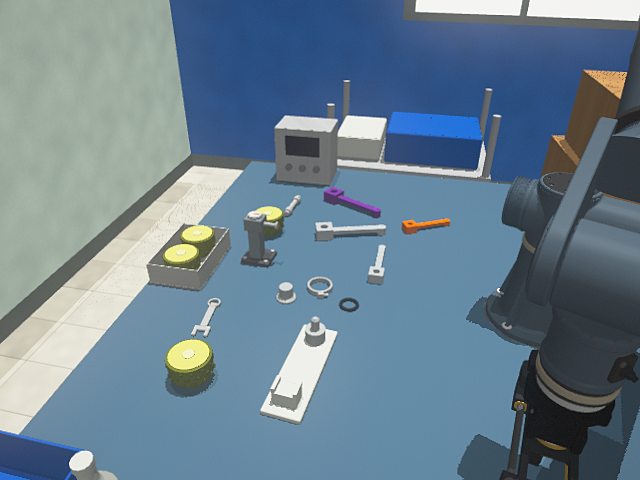

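The lever is the light-grey large one in the scene view: boss at about (232,240), tail at (231,183). The small grey one at (300,193) is a decoy. The gauge is at (282,297) with its tip at (289,265). The stand has its post at (428,243) and its cradle at (505,265).

```bash
python3 - <<'E'
from h import *
for n in ["scene","side"]:
    c=shot(n); P=cloud(c).reshape(-1,3)
    P=P[~np.isnan(P[:,0])]
    def sel(x0,x1,y0,y1,z0,z1): return P[(P[:,0]>x0)&(P[:,0]<x1)&(P[:,1]>y0)&(P[:,1]<y1)&(P[:,2]>z0)&(P[:,2]<z1)]
    print(n)
    q=sel(.35,.68,-.32,-.2,.02,.04); print("lever n",len(q),q.min(0),q.max(0))
    b=q[q[:,0]<q[:,0].max()-.06]; m=b.mean(0); d=np.linalg.svd(b[:,:2]-m[:2],full_matrices=False)[2][0]; print(" bar",m,np.degrees(np.arctan2(d[1],d[0])))
    t=sel(.35,.68,-.32,-.2,.03,.04);
    if len(t)>5: print(" boss rect",cv2.minAreaRect(t[:,:2].astype(np.float32)))
    t=sel(.60,.66,-.13,-.04,.10,.13); print(" pin n",len(t),t.mean(0),t.min(0),t.max(0))
    t=sel(.60,.85,-.16,-.0,.125,.15); print(" head/dial",len(t),t.mean(0),t.min(0),t.max(0))
    t=sel(.60,.82,-.16,-.0,.006,.03); print(" foot",len(t),cv2.minAreaRect(t[:,:2].astype(np.float32)))
    t=sel(.60,.82,-.16,-.0,.120,.132); print(" headtop",len(t),cv2.minAreaRect(t[:,:2].astype(np.float32)))
    t=sel(.38,.62,.08,.45,.008,.016); print(" base",len(t),cv2.minAreaRect(t[:,:2].astype(np.float32)))
    t=sel(.38,.62,.08,.25,.06,.08); print(" post",len(t),t.mean(0) if len(t) else 0, t[:,2].max() if len(t) else 0)
    t=sel(.38,.62,.25,.45,.036,.06); print(" cradle",len(t),cv2.minAreaRect(t[:,:2].astype(np.float32)))
    im=c["pixels"]
    if n=="scene":
        a=cv2.resize(im[170:260,195:325],(780,540),interpolation=2); 
        a=cv2.resize(im[225:345,240:400],(800,600),interpolation=2); cv2.imwrite("pics/crop1.png",a)
E
```

```text
scene
lever n 846 [ 0.37445696 -0.31238851  0.02006368] [ 0.5848098  -0.20113537  0.03933517]
 bar [ 0.45177225 -0.27751125  0.0238863 ] 18.238547981636778
 boss rect ((0.5528231263160706, -0.2463180124759674), (0.05284719914197922, 0.047796785831451416), 18.986047744750977)
 pin n 66 [ 0.64959465 -0.08769274  0.11922999] [ 0.63931417 -0.09647725  0.10474259] [ 0.65930949 -0.07904147  0.12634528]
 head/dial 528 [ 0.70949846 -0.09122712  0.13498494] [ 0.64457274 -0.11495302  0.12512081] [ 0.73329749 -0.06965174  0.14406492]
 foot 1003 ((0.7192061543464661, -0.07137013971805573), (0.1915164440870285, 0.1321033239364624), 2.9314143657684326)
 headtop 216 ((0.6869697570800781, -0.09091193974018097), (0.04436730220913887, 0.09023935347795486), 86.02552032470703)
 base 2253 ((0.5295193195343018, 0.2773745656013489), (0.24899429082870483, 0.16430522501468658), 84.32948303222656)
 post 56 [0.48217828 0.19644698 0.06791194] 0.0732382995326184
 cradle 363 ((0.4970291554927826, 0.36626100540161133), (0.034783072769641876, 0.055640075355768204), 84.22911071777344)
side
lever n 510 [ 0.37100682 -
[... 336 characters left out ...]
5987033 -0.07946721  0.12575432]
 head/dial 225 [ 0.69890461 -0.08520751  0.13500292] [ 0.64128015 -0.11328809  0.12509945] [ 0.72712188 -0.0680831   0.14562943]
 foot 567 ((0.7299473285675049, -0.06642596423625946), (0.13447271287441254, 0.14442044496536255), 88.84368133544922)
 headtop 126 ((0.6847697496414185, -0.08807958662509918), (0.0884363204240799, 0.037309445440769196), 14.427511215209961)
 base 2672 ((0.48526161909103394, 0.2810976803302765), (0.2527340054512024, 0.0802934393286705), 84.4642333984375)
 post 59 [0.47598269 0.19841982 0.06856214] 0.07426650311249239
 cradle 505 ((0.4937104284763336, 0.36673763394355774), (0.036970555782318115, 0.05074092745780945), 84.82418060302734)
```

step_arm(
  rows=[
    [0.034,-0.035,0,0,0,3],
    [0.034,-0.035,0,0,0,3],
    [0.034,-0.035,0,0,0,3],
    [0.034,-0.035,0,0,0,3],
    [0.034,-0.035,0,0,0,3],
    [0.034,-0.035,0,0,0,3],
    [0.034,-0.035,0,0,0,3],
    [0.034,-0.035,0,0,0,3],
    [0.034,-0.035,0,0,0,3],
    [0.034,-0.035,0,0,0,4.5],
    [0,0,0,0,0,0],
    [0,0,0,0,0,0],
  ],
)

```text
time: 2.35
position: [0.4807, 0.2588, 0.4046]
tool_rot: [-0.16, 0.987, 0.0, -0.001]
ft_force: [-0.2, 0.0, 0.2]
grip_width: 0.0872
grip_force: 0.0
```

```bash
python3 - <<'E'
from h import *
c=shot("wrist"); cv2.imwrite("pics/w1.png",c["pixels"]); P=cloud(c); print(c["T"][:3,3])
P=P.reshape(-1,3); P=P[~np.isnan(P[:,0])]
def sel(x0,x1,y0,y1,z0,z1): return P[(P[:,0]>x0)&(P[:,0]<x1)&(P[:,1]>y0)&(P[:,1]<y1)&(P[:,2]>z0)&(P[:,2]<z1)]
for nm,b in dict(base=(.38,.6,.08,.45,.008,.016),posttop=(.38,.6,.14,.25,.066,.078),should=(.38,.6,.14,.25,.037,.047),cradle=(.38,.6,.25,.45,.036,.060),cheeks=(.38,.6,.25,.45,.047,.06)).items():
    t=sel(*b); print(nm,len(t), (t.mean(0),cv2.minAreaRect(t[:,:2].astype(np.float32))) if len(t)>3 else 0)
E
```

```text
[0.40460428 0.23403191 0.38487145]
base 15688 (array([0.48065099, 0.27001877, 0.01193777]), ((0.48998016119003296, 0.23919540643692017), (0.1340109407901764, 0.34376785159111023), 9.370453834533691))
posttop 390 (array([0.47663162, 0.19586534, 0.07059634]), ((0.477088063955307, 0.1955041140317917), (0.01751839928328991, 0.017458997666835785), 73.85227966308594))
should 1519 (array([0.47530682, 0.19618381, 0.04206867]), ((0.4771887958049774, 0.19545018672943115), (0.04335109144449234, 0.043522678315639496), 9.566134452819824))
cradle 2043 (array([0.49175759, 0.36407508, 0.04421999]), ((0.4939250946044922, 0.3664267361164093), (0.035532135516405106, 0.05090033635497093), 84.38404083251953))
cheeks 527 (array([0.48672579, 0.36379475, 0.05142822]), ((0.4938795268535614, 0.36656251549720764), (0.03525900840759277, 0.050747085362672806), 84.36949157714844))
```

View pics/w1.png

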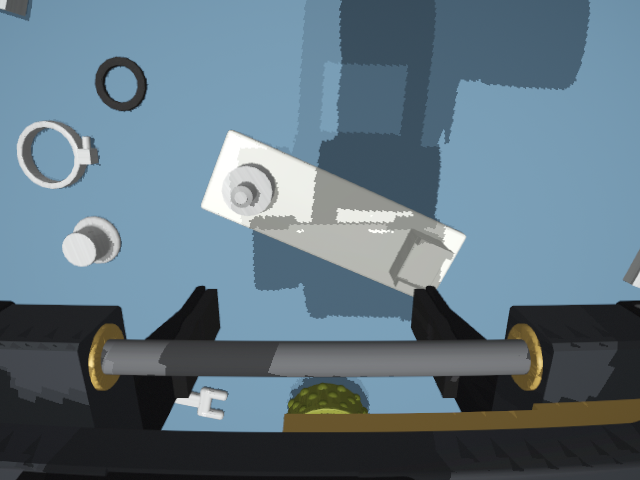

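The post top is at image (241,195) and the cradle at (420,262). They fit at (0.477,0.1955) and (0.494,0.3665), which are 172 mm apart, as they should be. Next I look at the gauge and lever.

step_arm(
  rows=[
    [0.034,-0.055,0,0,0,0],
    [0.034,-0.055,0,0,0,0],
    [0.034,-0.055,0,0,0,0],
    [0.034,-0.055,0,0,0,0],
    [0.034,-0.055,0,0,0,0],
    [0.03,-0.055,0,0,0,0],
    [0,0,0,0,0,0],
    [0,0,0,0,0,0],
  ],
)

```text
time: 3.4
position: [0.6748, -0.0603, 0.4042]
tool_rot: [-0.161, 0.987, 0.001, -0.001]
ft_force: [-0.9, 0.2, -0.7]
grip_width: 0.0873
grip_force: 0.0
```

```bash
python3 - <<'E'
from h import *
c=shot("wrist"); cv2.imwrite("pics/w2.png",c["pixels"]); P=cloud(c); print(c["T"][:3,3])
P=P.reshape(-1,3); P=P[~np.isnan(P[:,0])]
def sel(x0,x1,y0,y1,z0,z1): return P[(P[:,0]>x0)&(P[:,0]<x1)&(P[:,1]>y0)&(P[:,1]<y1)&(P[:,2]>z0)&(P[:,2]<z1)]
for nm,b in dict(boss=(.45,.66,-.32,-.18,.03,.038),bar=(.35,.53,-.34,-.2,.02,.028),pin=(.6,.72,-.14,-.02,.108,.122),anvil=(.6,.654,-.14,-.02,.105,.128),head=(.66,.76,-.14,-.03,.123,.134),dial=(.66,.76,-.14,-.03,.136,.15),foot=(.66,.80,-.14,0,.004,.02)).items():
    t=sel(*b); print(nm,len(t), (t.mean(0),t.min(0),t.max(0),cv2.minAreaRect(t[:,:2].astype(np.float32))) if len(t)>3 else 0)
t=sel(.60,.68,-.14,-.02,.10,.13)
for x in np.arange(.63,.69,.005):
    s=t[(t[:,0]>x)&(t[:,0]<x+.005)]
    if len(s): print(round(x,3),len(s),s[:,1].min(),s[:,1].max(),s[:,2].max())
E
```

```text
[ 0.59871992 -0.08522667  0.38452803]
boss 1666 (array([ 0.56278854, -0.24257145,  0.03437378]), array([ 0.54287372, -0.26985689,  0.0300443 ]), array([ 0.57962306, -0.2166906 ,  0.03774486]), ((0.5614601969718933, -0.24356511235237122), (0.025655876845121384, 0.049672119319438934), 16.10207748413086))
bar 0 0
pin 1102 (array([ 0.6645295 , -0.09000566,  0.11790399]), array([ 0.64039193, -0.11275139,  0.10800825]), array([ 0.68301914, -0.06935884,  0.12199175]), ((0.6610689759254456, -0.08945226669311523), (0.043528515845537186, 0.0405893474817276), 85.47014617919922))
anvil 482 (array([ 0.64527773, -0.0887151 ,  0.1204532 ]), array([ 0.64039193, -0.09850175,  0.10670927]), array([ 0.65396034, -0.07871711,  0.12667655]), ((0.6473332047462463, -0.08875055611133575), (0.01992621272802353, 0.01334553025662899), 87.6231689453125))
head 2072 (array([ 0.69686838, -0.09237062,  0.1320296 ]), array([ 0.67740237, -0.1161807 ,  0.12303048]), array([ 0.7298694 , -0.06928079,  0.13399646]), ((0.7036278247833252, -0.09270260483026505), (0.0442567840218544, 0.05045417696237564), 86.22042083740234))
[... 415 characters left out ...]
 1.99839874e-02]), ((0.7300273776054382, -0.06485451012849808), (0.13994170725345612, 0.12964902818202972), 0.0013300217688083649))
0.64 271 -0.09850175452258937 -0.07874853153960744 0.1262286757742173
0.645 124 -0.09779003174336728 -0.07871711350878277 0.1266765519236117
0.65 109 -0.09424334802324769 -0.08412642677588261 0.12103444181915207
0.655 107 -0.09453397395412895 -0.08437379790615222 0.12179111692009781
0.66 105 -0.09487566498017626 -0.08487783367849008 0.12180471186023262
0.665 102 -0.09519730796003534 -0.08513342505053487 0.12097491408214295
0.67 103 -0.09548101630248944 -0.08539195940871919 0.12130604102559284
0.675 608 -0.11275138656332723 -0.07201595215142204 0.1299906677558879
```

View pics/w2.png

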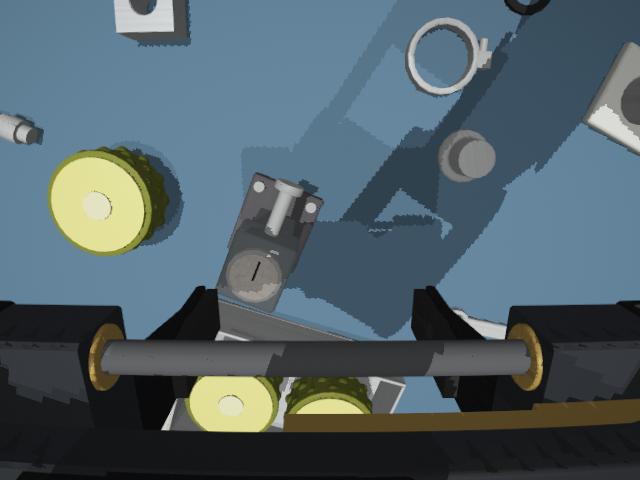

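The pin's anvil is at (290,187), the dial at (254,273), and the lever's boss partly shows at (150,15). The gauge yaw comes out at about -3.8°, with the tip at (0.6405,-0.0885). I now move over the lever.

step_arm(
  rows=[
    [-0.024,-0.044,0,0,0,0],
    [-0.024,-0.044,0,0,0,0],
    [-0.024,-0.044,0,0,0,0],
    [-0.023,-0.043,0,0,0,0],
    [0,0,0,0,0,0],
    [0,0,0,0,0,0],
  ],
)

```text
time: 4.2
position: [0.5804, -0.2349, 0.405]
tool_rot: [-0.161, 0.987, 0.0, 0.0]
ft_force: [-0.8, 0.6, 0.4]
grip_width: 0.0869
grip_force: 0.0
```

```bash
python3 - <<'E'
from h import *
c=shot("wrist"); cv2.imwrite("pics/w3.png",c["pixels"]); P=cloud(c); print(c["T"][:3,3],get_obs()["position"], np.degrees(get_obs()["q"]))
m=(c["pixels"].min(-1)>0)
P=P.reshape(-1,3); P=P[~np.isnan(P[:,0])]
def sel(x0,x1,y0,y1,z0,z1): return P[(P[:,0]>x0)&(P[:,0]<x1)&(P[:,1]>y0)&(P[:,1]<y1)&(P[:,2]>z0)&(P[:,2]<z1)]
t=sel(.45,.66,-.32,-.18,.031,.038); print("boss",len(t),cv2.minAreaRect(t[:,:2].astype(np.float32)))
h,(a,b),e=cv2.minAreaRect(t[:,:2].astype(np.float32))
t=sel(.35,.54,-.34,-.2,.020,.028); print("bar",len(t),cv2.minAreaRect(t[:,:2].astype(np.float32)))
d=np.array([np.cos(np.radians(18.5)),np.sin(np.radians(18.5))])
s=t[:,:2]-h; l=-(s@d); k=s@[-d[1],d[0]]
for x in np.arange(.03,.19,.02):
    w=k[(l>x)&(l<x+.02)]
    if len(w): print(round(x,3),len(w),np.percentile(w,[1,99]).round(4),w.mean().round(4))
print("tail end",l.max())
E
```

```text
[ 0.50440691 -0.25989816  0.3851875 ] [ 0.58071135 -0.23463265  0.40493987] [-3.22172471e+01  3.03191569e+01  8.18689150e+01  4.43260648e-02
  6.78332707e+01 -1.40817818e+02]
boss 2531 ((0.5495679974555969, -0.24684292078018188), (0.048351023346185684, 0.04768182709813118), 17.508987426757812)
bar 3870 ((0.4685492515563965, -0.2711426615715027), (0.12082662433385849, 0.04350613057613373), 17.862607955932617)
0.03 575 [-0.0107  0.0105] 0.0
0.05 621 [-0.0105  0.0112] 0.0003
0.07 644 [-0.0104  0.011 ] 0.0003
0.09 657 [-0.0103  0.0117] 0.0006
0.11 671 [-0.0102  0.0107] 0.0003
0.13 510 [-0.01    0.0114] 0.0006
tail end 0.1448628254966353
```

View pics/w3.png

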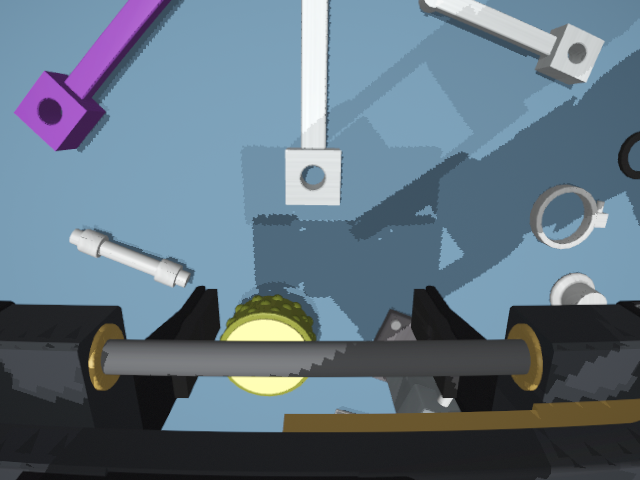

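The lever's boss is centred at (313,177) with the bar running up the image, and the path is clear. The boss fits 48 x 48 mm at (0.5496,-0.2468), which puts the balance point at (0.500,-0.263).

step_arm(
  rows=[
    [-0.027,-0.0095,-0.04,0,0,0],
    [-0.027,-0.0095,-0.04,0,0,0],
    [-0.0265,-0.0094,-0.04,0,0,-0.3],
    [0,0,-0.04,0,0,0],
    [0,0,-0.03,0,0,0],
    [0,0,-0.02,0,0,0],
    [0,0,-0.009,0,0,0],
    [0,0,0,0,0,0],
    [0,0,0,0,0,0],
  ],
)

```text
time: 5.38
position: [0.5005, -0.265, 0.1866]
tool_rot: [-0.158, 0.987, -0.001, 0.001]
ft_force: [0.2, -0.3, -0.4]
grip_width: 0.0871
grip_force: 0.0
```

step_arm(
  rows=[
    [0,0,0,0,0,0],
    [0,0,0,0,0,0],
    [0,0,0,0,0,0],
    [0,0,0,0,0,0],
    [0,0,0,0,0,0],
    [0,0,0,0,0,0],
    [0,0,0,0,0,0],
  ],
  jaw=0,
  squeeze=40,
)

```text
time: 6.25
position: [0.4998, -0.2652, 0.1857]
tool_rot: [-0.158, 0.987, 0.0, -0.0]
ft_force: [-0.3, 2.1, 1.1]
grip_width: 0.0249
grip_force: 1.9
```

step_arm(
  rows=[
    [0,0,0,0,0,0],
    [0,0,0,0,0,0],
    [0,0,0,0,0,0],
    [0,0,0.01,0,0,0],
    [0,0,0.02,0,0,0],
    [0,0,0.03,0,0,0],
    [0,0,0.038,0,0,0],
    [0,0,0,0,0,0],
    [0,0,0,0,0,0],
  ],
)

```text
time: 7.38
position: [0.4995, -0.2651, 0.2834]
tool_rot: [-0.158, 0.987, 0.0, -0.0]
ft_force: [-0.5, 0.8, -2.7]
grip_width: 0.0218
grip_force: 40.0
```

```bash
cat > lev.py <<'E'
from h import *
def tcp():
    o=get_obs(); r=R.from_quat(o["tool_rot"]).as_matrix(); return np.array(o["position"]),r
E
python3 - <<'E'
from lev import *
p,r=tcp(); c=shot("wrist"); cv2.imwrite("pics/w4.png",c["pixels"]); P=cloud(c)
print(p,r.round(3)); g=p+.164*r[:,2]
P=P.reshape(-1,3); Q=(P-g)@r   # tool coords about grasp point
Q=Q[~np.isnan(Q[:,0])]
s=Q[(abs(Q[:,1])<.014)&(Q[:,0]>.015)&(Q[:,0]<.14)&(abs(Q[:,2])<.04)]
print(len(s))
for x in np.arange(.01,.14,.01):
    w=s[(s[:,0]>x)&(s[:,0]<x+.01)]
    if len(w)>3: print(round(x,2),len(w),w.mean(0).round(4),np.percentile(w[:,1],[2,98]).round(4))
E
```

```text
[ 0.49948017 -0.26505771  0.28338124] [[-0.95  -0.311 -0.001]
 [-0.311  0.95   0.   ]
 [ 0.001  0.001 -1.   ]]
18628
0.01 661 [ 0.0175  0.0004 -0.0023] [-0.0098  0.0107]
0.02 1397 [ 0.0251  0.0004 -0.0023] [-0.0101  0.011 ]
0.03 1480 [ 0.035   0.0005 -0.0024] [-0.0099  0.0108]
0.04 1580 [ 0.045   0.0005 -0.0024] [-0.0101  0.0109]
0.05 1672 [ 0.0551  0.0005 -0.0024] [-0.0099  0.011 ]
0.06 1760 [ 0.0651  0.0004 -0.0024] [-0.0101  0.0108]
0.07 1855 [ 0.075   0.0004 -0.0024] [-0.0101  0.0109]
0.08 1957 [ 0.0851  0.0003 -0.0024] [-0.0101  0.0107]
0.09 2047 [ 0.0951  0.0003 -0.0025] [-0.0102  0.0106]
0.1 2142 [ 0.1051  0.0003 -0.0025] [-0.0102  0.0108]
0.11 2077 [ 0.1143  0.0004 -0.0025] [-0.0113  0.0121]
```

View pics/w4.png

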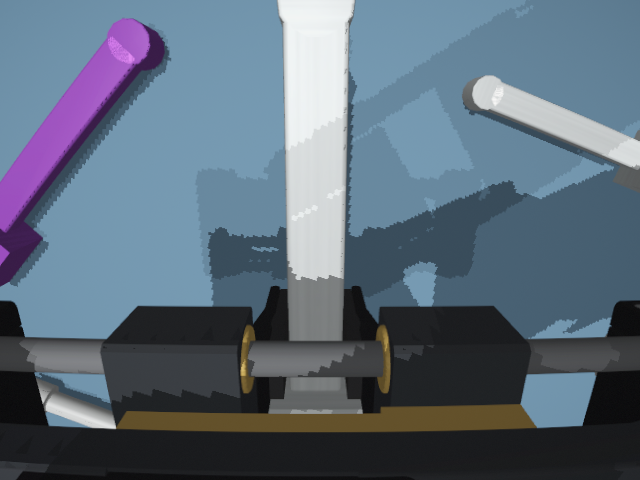

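The lever is held level and centred in the fingers: the bar is at columns 288–348 with the tail at (315,8). The bar's top is 2.4 mm above the grasp point. I move to a standoff in front of the pin.

step_arm(
  rows=[
    [0.007,0.0367,0,0,0,-4.4],
    [0.007,0.0367,0,0,0,-4.4],
    [0.007,0.0367,0,0,0,-4.4],
    [0.007,0.0367,0,0,0,-4.4],
    [0.007,0.0367,0,0,0,-4.4],
    [0,0,0,0,0,0],
    [0,0,0,0,0,0],
    [0,0,0,0,0,0],
  ],
)

```text
time: 8.43
position: [0.5348, -0.0827, 0.2832]
tool_rot: [0.034, 0.999, -0.0, -0.0]
ft_force: [-0.2, -0.5, -1.5]
grip_width: 0.0213
grip_force: 40.0
```

```bash
python3 - <<'E'
from lev import *
p,r=tcp(); print(p,r.round(3), np.degrees(np.arctan2(-r[1,0],-r[0,0])), get_obs()["ft_force"])
a=[]
for n in ["scene","side"]:
    c=shot(n); im=c["pixels"]
    u,v=proj(c,[.6405,-.0885,.115])[0].astype(int)
    a.append(cv2.resize(im[v-40:v+40,u-53:u+53],(400,302),interpolation=2)); 
cv2.imwrite("pics/c5.png",np.hstack(a))
E
```

```text
[ 0.53476398 -0.08270346  0.28322263] [[-0.998  0.068 -0.001]
 [ 0.068  0.998  0.   ]
 [ 0.001 -0.    -1.   ]] -3.9103458488499143 [-0.19284241 -0.50667768 -1.50577017]
```

View pics/c5.png

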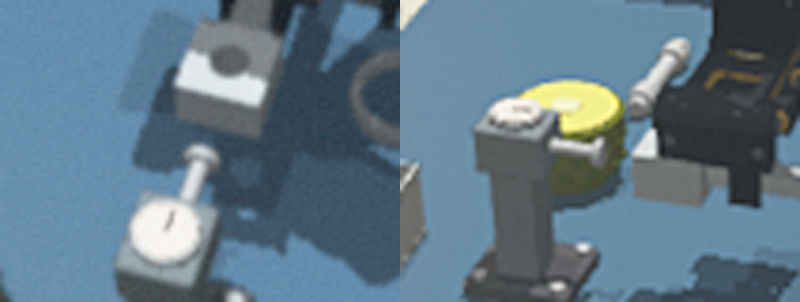

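The boss faces the anvil squarely, with about 30 mm of gap in the left (scene) and right (side) crops. I push in gently.

step_arm(
  rows=[
    [0.009,-0.0006,0,0,0,0],
    [0.009,-0.0006,0,0,0,0],
    [0.008,-0.0006,0,0,0,0],
    [0.002,-0.0001,0,0,0,0],
    [0.002,-0.0001,0,0,0,0],
    [0.002,-0.0001,0,0,0,0],
    [0.002,-0.0002,0,0,0,0],
    [0.001,-0.0001,0,0,0,0],
    [0,0,0,0,0,0],
    [0,0,0,0,0,0],
    [0,0,0,0,0,0],
  ],
)

```text
time: 9.9
position: [0.5695, -0.084, 0.2835]
tool_rot: [0.034, 0.999, 0.0, -0.001]
ft_force: [-3.7, 1.0, -1.9]
grip_width: 0.0219
grip_force: 40.0
```

step_arm(
  rows=[
    [0.0015,-0.0001,0,0,0,0],
    [0,0,0,0,0,0],
    [0,0,0,0,0,0],
    [0,0,0,0,0,0],
  ],
)

```text
time: 10.4
position: [0.5712, -0.0841, 0.2836]
tool_rot: [0.034, 0.999, 0.0, -0.0]
ft_force: [-5.2, 0.6, -2.8]
grip_width: 0.0214
grip_force: 40.0
```

```bash
python3 - <<'E'
from lev import *
p,r=tcp(); g=p+.164*r[:,2]; print(g, get_obs()["ft_force"])
for n in ["scene","side"]:
    c=shot(n); P=cloud(c).reshape(-1,3); P=P[~np.isnan(P[:,0])]
    Q=(P-np.array([.6405,-.0885,.115]))@R.from_euler('z',-3.8,degrees=True).as_matrix()
    s=Q[(abs(Q[:,1])<.026)&(abs(Q[:,2]-.0)<.022)&(Q[:,0]>-.08)&(Q[:,0]<.045)]
    print(n,[(round(x*1000),int(((s[:,0]>x)&(s[:,0]<x+.004)).sum()), round(float(np.ptp(s[(s[:,0]>x)&(s[:,0]<x+.004)][:,1]))*1 if 0 else float(np.ptp(s[(s[:,0]>x)&(s[:,0]<x+.004)][:,1])),3) if ((s[:,0]>x)&(s[:,0]<x+.004)).any() else 0) for x in np.arange(-.05,.044,.004)])
E
```

```text
[ 0.57106023 -0.08408516  0.11961284] [-5.24103757  0.62418866 -2.76074815]
scene [(-50, 15, 0.02), (-46, 2, 0.002), (-42, 15, 0.045), (-38, 41, 0.048), (-34, 42, 0.047), (-30, 52, 0.047), (-26, 83, 0.048), (-22, 36, 0.049), (-18, 29, 0.048), (-14, 27, 0.048), (-10, 36, 0.047), (-6, 34, 0.047), (-2, 48, 0.048), (2, 43, 0.047), (6, 142, 0.048), (10, 48, 0.046), (14, 23, 0.018), (18, 7, 0.008), (22, 11, 0.008), (26, 7, 0.009), (30, 9, 0.009), (34, 0, 0), (38, 7, 0.033), (42, 24, 0.039)]
side [(-50, 7, 0.006), (-46, 12, 0.017), (-42, 36, 0.029), (-38, 12, 0.006), (-34, 20, 0.007), (-30, 16, 0.008), (-26, 18, 0.007), (-22, 18, 0.006), (-18, 14, 0.006), (-14, 17, 0.009), (-10, 18, 0.006), (-6, 19, 0.015), (-2, 19, 0.027), (2, 30, 0.036), (6, 7, 0.023), (10, 0, 0), (14, 4, 0.012), (18, 5, 0.002), (22, 8, 0.006), (26, 5, 0.011), (30, 4, 0.006), (34, 28, 0.035), (38, 60, 0.044), (42, 19, 0.04)]
```

The pin is in about 7–8 mm at 4.9 N, so the first check is done. I back off and make the quarter turn.

step_arm(
  rows=[
    [-0.008,0.0005,0,0,0,0],
    [-0.016,0.001,0,0,0,0],
    [-0.026,0.0015,0,0,0,0],
    [0,0,0,0,0,0],
    [0,0,0,0,0,-5],
    [0,0,0,0,0,-8],
    [0,0,0,0,0,-8],
    [0,0,0,0,0,-8],
    [0,0,0,0,0,-8],
    [0,0,0,0,0,-8],
  ],
)

```text
time: 11.75
position: [0.5235, -0.0819, 0.2845]
tool_rot: [0.416, 0.909, 0.0, 0.003]
ft_force: [-0.1, 0.0, -2.4]
grip_width: 0.0215
grip_force: 40.0
```

step_arm(
  rows=[
    [0.005,0.005,0,0,0,-8],
    [0.01,0.007,0,0,0,-8],
    [0.015,0.008,0,0,0,-8],
    [0.015,0.01,0,0,0,-8],
    [0.015,0.01,0,0,0,-8],
    [0.012,0.008,0,0,0,-5],
    [0,0,0,0,0,0],
    [0,0,0,0,0,0],
    [0,0,0,0,0,0],
  ],
)

```text
time: 12.88
position: [0.5931, -0.0336, 0.2838]
tool_rot: [0.73, 0.683, 0.0, 0.0]
ft_force: [-0.6, -0.1, -2.3]
grip_width: 0.0212
grip_force: 40.0
```

```bash
python3 - <<'E'
from lev import *
p,r=tcp(); g=p+.164*r[:,2]; print(g, np.degrees(np.arctan2(r[1,0],r[0,0])), get_obs()["ft_force"])
c=shot("scene"); P=cloud(c).reshape(-1,3); P=P[~np.isnan(P[:,0])]
Q=(P-g)@r
s=Q[(abs(Q[:,1])<.028)&(Q[:,0]<-.022)&(Q[:,0]>-.09)&(Q[:,2]<-.009)&(Q[:,2]>-.016)]; print("boss top (tool)",len(s),cv2.minAreaRect(s[:,:2].astype(np.float32)),s.mean(0))
im=c["pixels"]; u,v=proj(c,[.6405,-.0885,.115])[0].astype(int)
cv2.imwrite("pics/c6.png",cv2.resize(im[v-60:v+60,u-60:u+100],(800,600),interpolation=2))
E
```

```text
[ 0.59315774 -0.03363097  0.11980427] 86.15848537159975 [-0.5643485  -0.13229412 -2.31496595]
boss top (tool) 190 ((-0.06300702691078186, 0.0012045223265886307), (0.05000516399741173, 0.027975350618362427), 88.55586242675781) [-0.06524491  0.00165469 -0.01158552]
```

View pics/c6.png

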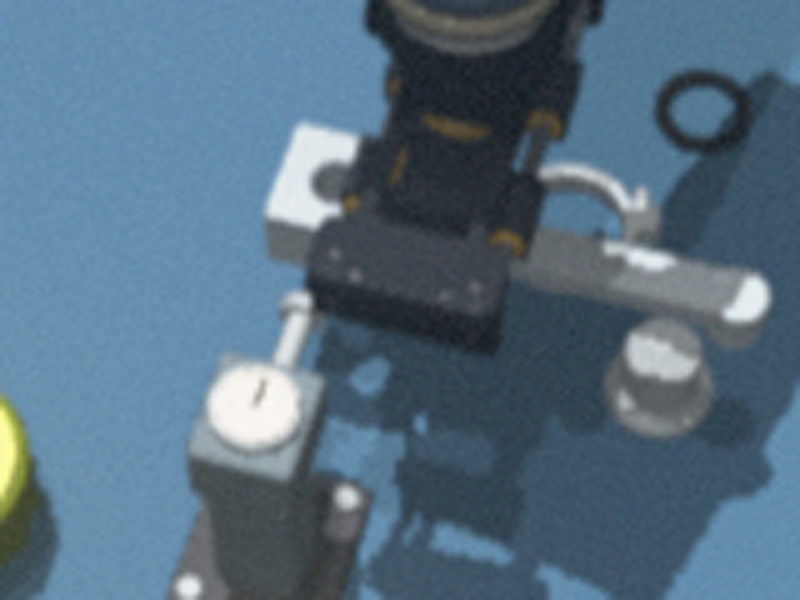

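The boss is in front of the pin, with its side face parallel to the anvil, and the gripper body clears the gauge by 30 mm in height. I push the side face.

step_arm(
  rows=[
    [0.008,-0.0003,0,0,0,0],
    [0.008,-0.0003,0,0,0,0],
    [0.006,-0.0003,0,0,0,0],
    [0.002,-0.0001,0,0,0,0],
    [0.002,-0.0001,0,0,0,0],
    [0.002,-0.0001,0,0,0,0],
    [0.002,-0.0001,0,0,0,0],
    [0.002,-0.0001,0,0,0,0],
    [0.001,0,0,0,0,0],
    [0,0,0,0,0,0],
    [0,0,0,0,0,0],
  ],
)

```text
time: 14.3
position: [0.626, -0.0346, 0.2836]
tool_rot: [0.73, 0.683, -0.0, -0.0]
ft_force: [-3.0, -0.2, -1.2]
grip_width: 0.0216
grip_force: 40.0
```

step_arm(
  rows=[
    [0.0015,-0.0001,0,0,0,0],
    [0.001,0,0,0,0,0],
    [0,0,0,0,0,0],
    [0,0,0,0,0,0],
    [0,0,0,0,0,0],
  ],
)

```text
time: 14.92
position: [0.6287, -0.0348, 0.2836]
tool_rot: [0.73, 0.683, -0.0, -0.0]
ft_force: [-4.9, -0.5, -2.4]
grip_width: 0.0214
grip_force: 40.0
```

```bash
python3 - <<'E'
from lev import *
p,r=tcp(); g=p+.164*r[:,2]; print(g, np.degrees(np.arctan2(r[1,0],r[0,0])),get_obs()["ft_force"])
for n in ["scene","side"]:
    c=shot(n); P=cloud(c).reshape(-1,3); P=P[~np.isnan(P[:,0])]
    Q=(P-np.array([.6405,-.0885,.115]))@R.from_euler('z',-3.8,degrees=True).as_matrix()
    s=Q[(abs(Q[:,1]+.008)<.018)&(abs(Q[:,2])<.02)&(Q[:,0]>-.06)&(Q[:,0]<.045)]
    print(n,[(round(x*1000),len(w),round(float(np.ptp(w[:,1])),3) if len(w) else 0) for x in np.arange(-.02,.044,.004) for w in [s[(s[:,0]>x)&(s[:,0]<x+.004)]]])
    # boss top in tool frame
    Q=(P-g)@r; s=Q[(abs(Q[:,1])<.03)&(Q[:,0]<-.022)&(Q[:,0]>-.09)&(Q[:,2]<-.009)&(Q[:,2]>-.016)]; print(len(s),cv2.minAreaRect(s[:,:2].astype(np.float32)) if len(s)>3 else 0)
E
```

```text
[ 0.62854536 -0.03474814  0.11960081] 86.14356787399375 [-4.85428833 -0.51088635 -2.43692821]
scene [(-20, 19, 0.015), (-16, 14, 0.012), (-12, 11, 0.013), (-8, 9, 0.028), (-4, 27, 0.029), (0, 24, 0.032), (4, 34, 0.027), (8, 60, 0.022), (12, 9, 0.004), (16, 0, 0), (20, 0, 0), (24, 1, 0.0), (28, 2, 0.002), (32, 1, 0.0), (36, 1, 0.0), (40, 10, 0.023)]
201 ((-0.0614623948931694, 0.00044229254126548767), (0.05091201514005661, 0.030207794159650803), 88.95291900634766)
side [(-20, 0, 0), (-16, 0, 0), (-12, 0, 0), (-8, 0, 0), (-4, 0, 0), (0, 0, 0), (4, 4, 0.005), (8, 1, 0.0), (12, 0, 0), (16, 0, 0), (20, 0, 0), (24, 0, 0), (28, 0, 0), (32, 2, 0.005), (36, 15, 0.018), (40, 0, 0)]
49 ((-0.052867986261844635, -0.0025053247809410095), (0.04934978112578392, 0.050293415784835815), 88.2039794921875)
```

The second check is good: 4.8 N, with the pin in about 8 mm. I back off, lift, and carry the lever to the stand.

step_arm(
  rows=[
    [-0.008,0.0005,0,0,0,0],
    [-0.016,0.001,0,0,0,0],
    [-0.016,0.001,0,0,0,0],
    [0,0,0.015,0,0,0],
    [-0.008,0.02,0.02,0,0,0],
    [-0.0165,0.0435,0,0,0,-0.3],
    [-0.0165,0.0435,0,0,0,-0.3],
    [-0.0165,0.0435,0,0,0,-0.3],
    [-0.0165,0.0435,0,0,0,-0.3],
    [-0.0165,0.0435,0,0,0,-0.3],
    [-0.0159,0.0433,0,0,0,-0.3],
    [0,0,0,0,0,0],
  ],
)

```text
time: 16.52
position: [0.4826, 0.2518, 0.3205]
tool_rot: [0.739, 0.673, 0.003, 0.001]
ft_force: [1.0, 0.2, -2.9]
grip_width: 0.0218
grip_force: 40.0
```

step_arm(
  rows=[
    [0,0,0,0,0,0],
    [0,0,0,0,0,0],
    [0,0,0,0,0,0],
    [0,0,0,0,0,0],
  ],
)

```text
time: 17.02
position: [0.4829, 0.2479, 0.3188]
tool_rot: [0.742, 0.671, 0.0, 0.0]
ft_force: [-0.3, -0.1, -2.8]
grip_width: 0.0215
grip_force: 40.0
```

```bash
cat > m.py <<'E'
from lev import *
p,r=tcp(); g=p+.164*r[:,2]; print(g, np.degrees(np.arctan2(r[1,0],r[0,0])),get_obs()["ft_force"])
c=shot("wrist"); P=cloud(c).reshape(-1,3); P=P[~np.isnan(P[:,0])]; Q=(P-g)@r
for x in np.arange(.02,.15,.01):
    w=Q[(Q[:,0]>x)&(Q[:,0]<x+.01)&(abs(Q[:,1])<.02)&(abs(Q[:,2])<.03)]
    if len(w)>3: print(round(x,2),len(w),w[:,[1,2]].mean(0).round(4),np.ptp(w[:,1]).round(4))
for n in ["scene","side"]:
    c=shot(n); P=cloud(c).reshape(-1,3); P=P[~np.isnan(P[:,0])]; Q=(P-g)@r
    s=Q[(abs(Q[:,1])<.03)&(Q[:,0]<-.022)&(Q[:,0]>-.09)&(Q[:,2]<-.009)&(Q[:,2]>-.016)]; print(n,len(s),cv2.minAreaRect(s[:,:2].astype(np.float32)) if len(s)>3 else 0,s.mean(0))
    cv2.imwrite(f"pics/f_{n}.png",c["pixels"])
lx=.053; o=g-lx*r[:,0]+.0216*r[:,2]; t=o+.172*r[:,0]
print("origin",o,"err bore",o[:2]-[.477,.1955],"err tail",t[:2]-[.494,.3665],"gap",o[2]-.072)
E
python3 m.py
```

```text
[0.48289442 0.24788548 0.15475177] 84.26873669771915 [-0.32969659 -0.09776741 -2.80455115]
0.02 1403 [ 0.0001 -0.0026] 0.0221
0.03 1476 [ 0.0001 -0.0025] 0.0217
0.04 1579 [ 0.0002 -0.0025] 0.0221
0.05 1661 [ 0.0001 -0.0025] 0.0221
0.06 1758 [ 0.0001 -0.0024] 0.0219
0.07 1869 [ 0.0001 -0.0024] 0.0221
0.08 1948 [-0.     -0.0024] 0.0218
0.09 2023 [-0.0001 -0.0024] 0.0219
0.1 2164 [ 0.     -0.0024] 0.0222
0.11 2153 [ 0.0001 -0.0023] 0.0253
scene 301 ((-0.05396539345383644, 0.002679215744137764), (0.052855271846055984, 0.04455239698290825), 89.63906860351562) [-0.05521493  0.00292468 -0.01183545]
side 35 ((-0.043889403343200684, 0.016236409544944763), (0.01125834695994854, 0.03142904117703438), 82.44734191894531) [-0.04676049  0.01616321 -0.01244126]
origin [0.4776049  0.19515189 0.13314738] err bore [ 0.0006049  -0.00034811] err tail [ 0.00078129 -0.0002079 ] gap 0.06114737689815393
```

Everything lines up: the lever is level and the grip hasn't slipped. I lower it 31 mm to leave 30 mm of clear air.

step_arm(
  rows=[
    [0,0,-0.01,0,0,0],
    [0,0,-0.011,0,0,0],
    [0,0,-0.007,0,0,0],
    [0,0,-0.003,0,0,0],
    [0,0,0,0,0,0],
    [0,0,0,0,0,0],
    [0,0,0,0,0,0],
    [0,0,0,0,0,0],
  ],
)

```text
time: 18.18
position: [0.4825, 0.2486, 0.288]
tool_rot: [0.741, 0.671, 0.0, 0.0]
ft_force: [0.3, 0.1, -1.9]
grip_width: 0.0215
grip_force: 40.0
```

```bash
python3 m.py | tail -4; python3 - <<'E'
import cv2
a=cv2.imread("pics/f_scene.png")[170:350,340:580]; b=cv2.imread("pics/f_side.png")[280:460,200:440]
import numpy as np; cv2.imwrite("pics/fin.png",cv2.resize(np.hstack([a,b]),(800,300)))
E
```

```text
0.11 2158 [ 0.0001 -0.0023] 0.0254
scene 299 ((-0.054081499576568604, 0.001776188611984253), (0.05126883089542389, 0.04445551708340645), 89.59285736083984) [-0.05511062  0.0026347  -0.01171126]
side 31 ((-0.04297501593828201, 0.016445644199848175), (0.012130619026720524, 0.0278488676995039), 84.36736297607422) [-0.04749578  0.01673543 -0.01210498]
origin [0.47739176 0.19586928 0.10239659] err bore [0.00039176 0.00036928] err tail [0.00031921 0.00053429] gap 0.030396588856810444
```

View pics/fin.png

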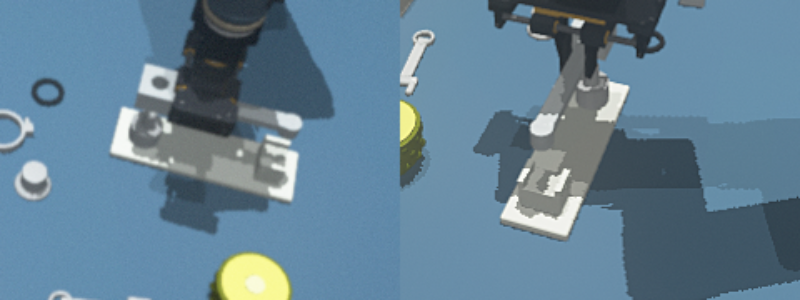

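The lever hovers over the post (crop left, about (160,85) above (150,130)) and the cradle, clear of both. Handing in.

```bash
python3 -c "
from rig import hand_in; print(hand_in())"
```

```text
the job is handed in; nothing more can be done
None
```

The job is handed in, with no verdict returned: both boss faces were pushed squarely on the gauge to about half travel, and the lever is held level and still at its balance point, about 30 mm above the post, with bore and tail within 1 mm of post and cradle by my measurements.

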